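Sweep the stray locknuts into the parts pen

TASK

Clear the bench mat: sweep the three loose hexagon nuts along the mat, through the open side of the black three-walled parts pen, until each lies flat and wholly inside it. Only push them with the fingers, never pick one up, and leave everything else standing or lying where it is.

Things in the scene. Friction and masses are not known exactly. Their poses are not given: they have to be found in the camera images.
- nut_a: one of three identical loose steel hexagon locknuts lying flat on the bench mat, 30 mm across flats (34.6 across corners), 12 high, 18 mm through-hole, about 35 g. Origin: centre of its underside; z up, any yaw
- nut_b: one of three identical loose steel hexagon locknuts lying flat on the bench mat, 30 mm across flats (34.6 across corners), 12 high, 18 mm through-hole, about 35 g. Origin: centre of its underside; z up, any yaw
- nut_c: one of three identical loose steel hexagon locknuts lying flat on the bench mat, 30 mm across flats (34.6 across corners), 12 high, 18 mm through-hole, about 35 g. Origin: centre of its underside; z up, any yaw
- pen: the parts pen: a low black fence fixed to the bench round three sides of a rectangle; the open side faces roughly towards the robot. Inside: 80 mm along x (open edge at x = -40, back wall at x = +40) by 150 along y (side walls at y = -75 and +75); walls 5 thick, 16 high. Origin: middle of the inside, at z = 0, flush with the mat. +x points from the open side to the back wall, y along the back wall
- pen_mouth (a point): middle of the pen's open edge, at z = 0; axes as the pen. Nuts, capacitor and transformer lie mixed in an arc before it: in this frame three at x about -150 to -110 (mm), y about -100, 0 and 100, and two at x about -100 to -60, y about -210 and 210; centres at least 65 apart. The mat between the arc and the opening is free
- capacitor: a standing dark electrolytic capacitor, 22 in diameter, 32 high, loose; stands among the nuts. Origin: centre of its underside (sizes in mm)
- transformer: a small upright transformer block, 26 x 22 x 28 high, dark steel with a pale winding, loose; stands among the nuts. Origin: centre of its underside (sizes in mm)
- flux_jar: an amber jar with a white lid, 42 in diameter, 45 high, loose, standing beside the pen. Origin: centre of its underside (sizes in mm)
- solder_spool: a bare metal spool, 50 in diameter, 40 high, loose, standing beside the pen. Origin: centre of its underside (sizes in mm)
- screwdriver_a: a screwdriver about 170 long lying at the right of the bench (sizes in mm)
- screwdriver_b: a second screwdriver, about 190 long, lying beside the first (sizes in mm)

How it is judged:
By the outcome, as a careful person would: the job done as asked, in the order asked, and still so for the second after the job is handed in, with the robot touching nothing.
It also fails if it takes over 72 s, if anything falls off the work surface, if the arm or the gripper's body presses on something with over 40 N, if the wrist force passes 120 N, or if a joint passes its speed limit or range.

ROBOT

A 7-joint arm with a two-finger parallel gripper is mounted at the origin on the work surface. World frame = base frame: x ahead of the robot, y to its left, z up, the work surface at z = 0. Lengths are in m, angles in rad, forces in N, time in s.
With the tool pointing down it reaches from about 0.425 to 0.95 m from the base axis. Payload 4.7 kg.
Tool frame: the origin (TCP) lies on the front face of the gripper's body, between the roots of the fingers; the fingertips stand 73 mm ahead of it and the grasp point (between the pads) lies 54 mm ahead of it; z points along the fingers, y is the direction in which the jaws open and shut (so a half turn about z gives the same grasp; the last joint's range is limited). The gripper opens to 85 mm and grips with 20 to 120 N. Pads are 22 mm wide; open, the fingers measure 114 mm over their backs; the gripper's body (76 mm by 85 mm) begins 54 mm behind the grasp point. The pads swing forward as they close: fully open they stand 13 mm farther back than shut.
Start: joints at [1.102, 0.469, -0.049, 1.532, 0.024, 1.141, -0.082], TCP at [0.287, -0.611, 0.304] pointing down, gripper open.
Joint ranges: [-2.59, 2.59], [-0.33, 1.99], [-1.39, 1.29], [0.1, 2.45], [-1.04, 4.18], [0.21, 1.99], [-2.66, 2.66]. Speed limits (rad/s): [2.57, 2.57, 3.14, 3.14, 3.14, 3.14, 3.14].

INTERFACE

Orientations are given as a unit quaternion [w, x, y, z].
In Python, from workcell import robot gives the robot as it stands.
- The arm moves only by the tool move_arm, never from a script. Its argument "motion" is one flat list of numbers, 7 for each row, row after row: the shift along the world's x, y, z in units of 20 mm (1.0 is 20 mm), then the turn, a rotation vector about the world's x, y, z in units of 4 degrees (1.0 is 4 degrees), then the closure, from 0 (fully open) to 1 (shut). A call has 1 to 12 rows; each row shifts and turns the pose as measured when the row begins; what a row does not reach is not made up. A row lasts 1/12 s, in which the tool goes at most 41.7 mm and 7.16 degrees, less where a joint would pass 70% of its speed; a pose out of reach is approached as far as the arm can. A call with a number of a shift or a turn outside -1 to 1 is refused whole. A call with a gripper value outside its range is refused whole. The fingers move at their own pace and stop on an object; "newtons" is the grip in N (left out, the last holds). Time passes only in rows, so rows that do not move let the fingers close. It gives the time, the measured TCP pose, the force and the opening at its end, in the units of the state.
- robot.sense(): the state, without advancing time (a new reading comes with each control period).
- robot.grab_frame(name): name is "side" or "top" or "wrist"; returns a dict with "img" (480x640x3 uint8, red, green, blue), "fx", "fy", "cx", "cy" (pixels), "R" (3x3) and "t" (3): a world point X has camera coordinates R X + t. Camera axes: x right, y down, z forward; pixel columns grow to the right and rows downward; lengths in m; the calibration is good to about 2 mm. A picture is of the moment at which its call begins. There is no depth.
- robot.job_done(): hands the job in, once; it reports no verdict.
The state is a dict: "clock": time; "joint_pos": joint angles; "joint_velocities": joint speeds; "effort": joint torques, N m; "tcp_pos": TCP position; "tcp_rot": TCP orientation; "force": force on the tool from outside, world axes, zero at the start; "ft_torque": the same for the moment, N m; "opening": opening from 0.0 (shut) to 1.0 (fully open).
Only numpy, scipy, OpenCV 4.12 (cv2) and the standard library are available. Lean on these libraries where they do the work, as an engineer would, in place of code of your own. Each camera call takes 0.05 s, during which the arm holds its last target.

## Working session

There is one attempt and no reset: what is moved stays moved. The work goes in short steps, Python scripts to look and compute and a tool call to move; the robot and the scene stay as the last step left them, time stands still between calls to the robot, and variables do not carry over. Pictures are saved under pics/ and viewed, and the job is handed in when it is done.

Besides the shell and the picture viewer there is one more tool, called by a JSON object that holds its "name" and its "arguments", one argument or row to a line. move_arm: Moves the arm, as the interface text tells. Its arguments: {"type":"object","properties":{"motion":{"type":"array","items":{"type":"number","minimum":-1,"maximum":1}},"newtons":{"type":"number"}},"required":["motion"]}

```bash
mkdir -p pics; ls; python3 - <<'E'
from workcell import robot
import cv2
s=robot.sense();print(s)
for n in("top","side"):
    f=robot.grab_frame(n);cv2.imwrite(f"pics/{n}0.png",f["img"][:,:,::-1]);print(n,f["fx"],f["fy"],f["cx"],f["cy"],f["R"],f["t"])
E
```

```text
pics
{'clock': 0.0, 'joint_pos': array([ 1.10212041,  0.46941646, -0.04858077,  1.5336791 ,  0.02407261,
        1.14099911, -0.08225748]), 'joint_velocities': array([-1.99513589e-03,  2.66720357e-04, -1.09786729e-03,  1.39733002e-03,
       -1.70139643e-05, -4.96234791e-04,  1.06670062e-03]), 'effort': array([-4.05785777e-04, -5.10298955e+01, -4.67810046e-02, -2.37710792e+01,
        1.07214146e-02,  7.56340771e-03, -1.02401057e-05]), 'tcp_pos': array([ 0.28719793, -0.61036883,  0.30288435]), 'tcp_rot': array([-9.29731082e-04,  9.75916021e-01,  2.18144450e-01, -2.34391420e-04]), 'force': array([ 0.65752031,  0.07286784, -0.37739225]), 'ft_torque': array([-0.00112992, -0.02878593, -0.02784513]), 'opening': 0.9991461296823593}
top 513.0423269633177 513.0423269633177 312.6855942538847 239.30621028733978 [[-0.01090638 -0.99980188  0.01665113]
 [-0.98376796  0.0077457  -0.17927803]
 [ 0.17911354 -0.01833612 -0.98365753]] [-0.11476835  0.62005676  0.95324156]
side 437.3261920914628 437.3261920914628 318.3184104401711 246.7882251729168 [[-0.98564581 -0.16735298  0.02225555]
 [-0.09804574  0.46010093 -0.88243649]
 [ 0.13743858 -0.8719519  -0.46990481]] [0.58303717 0.14320543 0.69021805]
```

View pics/top0.png

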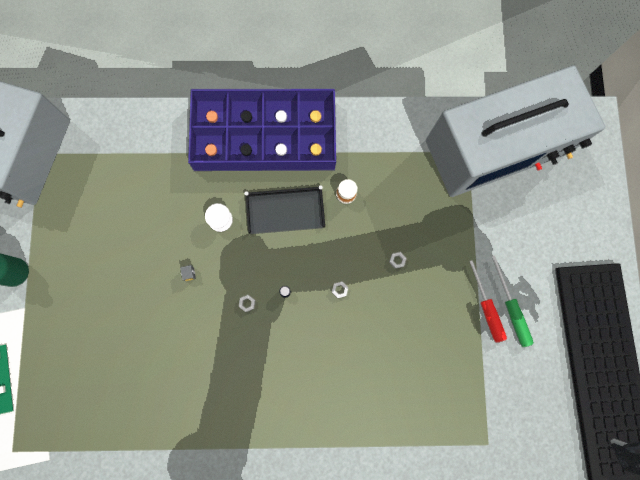

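View pics/side0.png

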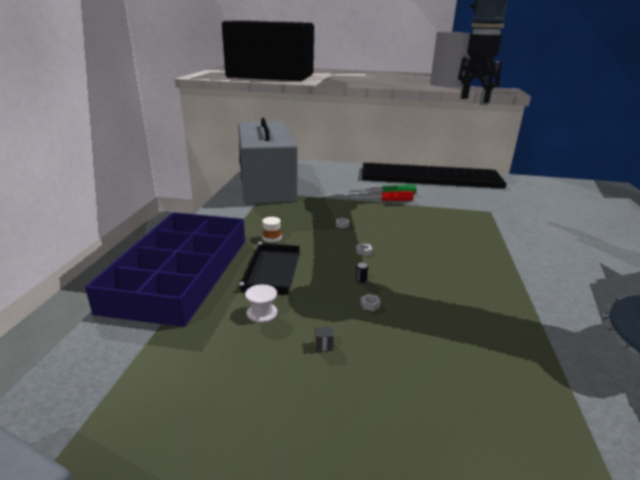

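The top view (up is +x, right is -y) shows the nuts at about (247,303), (340,290) and (398,260), the capacitor at (285,291) and the transformer at (187,272). The pen spans about (246-324, 188-233) and opens downward. The jar is at (347,190) and the spool at (218,217).

```bash
cat > h.py <<'E'
import numpy as np,cv2
from workcell import robot
def ray(f,u,v,z):
    R=np.array(f["R"]);t=np.array(f["t"]);c=-R.T@t
    d=R.T@np.array([(u-f["cx"])/f["fx"],(v-f["cy"])/f["fy"],1.])
    return (c+d*(z-c[2])/d[2])
def proj(f,X):
    p=np.array(f["R"])@np.array(X)+np.array(f["t"]);return f["fx"]*p[0]/p[2]+f["cx"],f["fy"]*p[1]/p[2]+f["cy"]
def nuts(f,box=None,show=True):
    h=cv2.cvtColor(f["img"],cv2.COLOR_RGB2HSV)
    m=((h[...,1]<50)&(h[...,2]>75)).astype(np.uint8)*255
    cs,_=cv2.findContours(m,cv2.RETR_EXTERNAL,cv2.CHAIN_APPROX_NONE)
    out=[]
    for c in cs:
        a=cv2.contourArea(c)
        if 40<a<900:
            (u,v),r=cv2.minEnclosingCircle(c);
            x,y,w,hh=cv2.boundingRect(c)
            p=ray(f,x+w/2-.5,y+hh/2-.5,.006); out.append((a,u,v,r,p))
            if show: print("a%.0f uv %.1f %.1f r%.1f"%(a,u,v,r),p.round(4))
    return out
E
python3 - <<'E'
from h import *
f=robot.grab_frame("top")
nuts(f)
im=f["img"][150:330,150:430,::-1]
cv2.imwrite("pics/c0.png",cv2.resize(im,None,fx=2.8,fy=2.8,interpolation=cv2.INTER_CUBIC))
E
```

```text
a41 uv 619.0 441.5 r8.1 [ 0.2219 -0.7144  0.006 ]
a95 uv 435.0 429.5 r22.1 [ 0.2473 -0.3554  0.006 ]
a174 uv 326.0 409.5 r31.6 [ 0.2921 -0.1449  0.006 ]
a59 uv 307.5 392.5 r12.0 [ 0.3208 -0.108   0.006 ]
a104 uv 373.5 390.5 r17.8 [ 0.3201 -0.2378  0.006 ]
a398 uv 309.0 335.0 r24.2 [ 0.4247 -0.112   0.006 ]
a126 uv 283.5 292.5 r12.3 [ 0.519  -0.0611  0.006 ]
a99 uv 302.1 285.8 r10.1 [ 0.5308 -0.0987  0.006 ]
a58 uv 208.5 269.0 r6.1 [0.5673 0.0908 0.006 ]
a266 uv 178.6 276.1 r18.8 [0.5504 0.1481 0.006 ]
a230 uv 397.7 261.8 r11.4 [ 0.5793 -0.2978  0.006 ]
a84 uv 226.5 260.5 r20.5 [0.5855 0.0617 0.006 ]
a45 uv 101.5 214.0 r7.6 [0.6819 0.3158 0.006 ]
a734 uv 207.5 219.8 r26.5 [0.6717 0.0883 0.006 ]
a97 uv 139.5 203.5 r17.7 [0.708  0.2388 0.006 ]
a99 uv 280.9 149.1 r6.2 [ 0.8249 -0.0549  0.006 ]
a100 uv 280.5 116.0 r6.2 [ 0.8998 -0.0549  0.006 ]
```

View pics/c0.png

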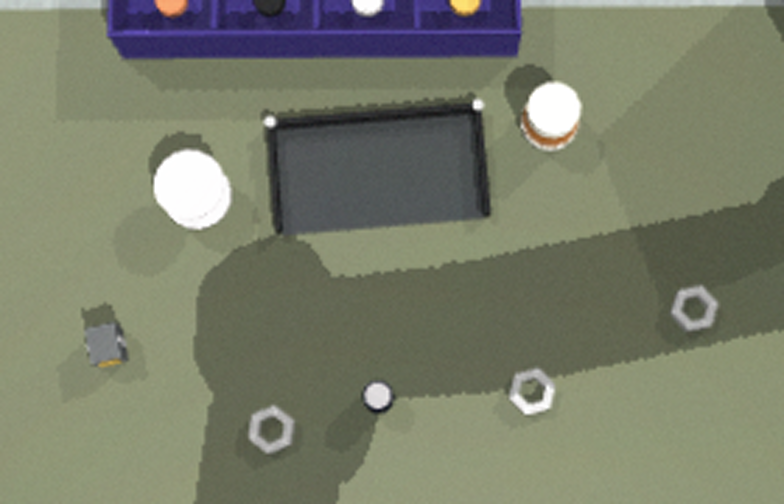

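```bash
python3 - <<'E'
from h import *
f=robot.grab_frame("top")
c=lambda u,v,z:ray(f,150+(u+.5)/2.8-.5,150+(v+.5)/2.8-.5,z)[:2].round(4)
for n,u,v,z in[("n1",271,429,.012),("n2",532,391,.012),("n3",694,308,.012),("cap",378,396,.032),("tr",104,338,.028),("openL in",284,233,0),("openR in",484,216,0),("openL walltop",280,231,.016),("openR walltop",488,213,.016),("postL",270,121,.016),("postR",478,104,.016),("jar",553,110,.045),("spool",190,188,.04)]: print(n,c(u,v,z))
a,b=c(270,121,.016),c(478,104,.016);d=b-a;print(np.linalg.norm(d),np.degrees(np.arctan2(d[0],-d[1])))
E
```

```text
n1 [0.4984 0.013 ]
n2 [ 0.5238 -0.175 ]
n3 [ 0.5833 -0.2949]
cap [ 0.5197 -0.0645]
tr [0.5631 0.1308]
openL in [0.6439 0.0065]
openR in [ 0.6557 -0.1426]
openL walltop [0.6423 0.0077]
openR walltop [ 0.6546 -0.1449]
postL [0.7256 0.0161]
postR [ 0.7378 -0.1387]
jar [ 0.7245 -0.192 ]
spool [0.6695 0.0701]
0.15528000515198342 4.50624447703634
```

{"name": "move_arm", "arguments": {
  "motion": [0.5,1,0,0,0,1,0.82,0.5,1,0,0,0,1,0.82,0.5,1,0,0,0,1,0.82,0.5,1,0,0,0,1,0.82,0.5,1,0,0,0,1,0.82,0.5,1,0,0,0,1,0.82,0.5,1,0,0,0,1,0.82,0.5,1,0,0,0,1,0.82,0.5,1,0,0,0,0.7,0.82,0.5,1,0,0,0,0,0.82,0.5,1,0,0,0,0,0.82,0.5,1,0,0,0,0,0.82],
  "newtons": 20
}}

```text
clock: 1.2
tcp_pos: [0.4052, -0.3632, 0.3]
tcp_rot: [-0.001, 0.861, 0.508, -0.003]
force: [-0.1, -0.1, -0.3]
opening: 0.179
```

{"name": "move_arm", "arguments": {
  "motion": [0.6,0.9,-1,0,0,0,0.82,0.6,0.9,-1,0,0,0,0.82,0.6,0.9,-1,0,0,0,0.82,0.6,0.9,-1,0,0,0,0.82,0.6,0.9,-1,0,0,0,0.82,0.6,0.9,-1,0,0,0,0.82,0.6,0.9,-1,0,0,0,0.82,0.4,0.8,-1,0,0,0,0.82,0,0,-0.5,0,0,0,0.82,0,0,0,0,0,0,0.82]
}}

```text
clock: 2.03
tcp_pos: [0.5045, -0.2056, 0.126]
tcp_rot: [0.003, 0.859, 0.512, -0.0]
force: [-1.4, -0.5, -0.3]
opening: 0.181
```

```bash
python3 - <<'E'
from h import *
s=robot.sense();print(s["tcp_pos"],s["tcp_rot"],s["opening"])
T=s["tcp_pos"]
for n in("side","wrist","top"):
    f=robot.grab_frame(n);im=f["img"][:,:,::-1].copy()
    if n=="side":
        for k in(.073,.086):
            u,v=proj(f,T-[0,0,k]);print(k,u,v);
        u,v=map(int,(u,v));x0,y0=max(u-80,0),max(v-110,0);print(x0,y0)
        im=cv2.resize(im[y0:y0+160,x0:x0+160],None,fx=3.7,fy=3.7)
    cv2.imwrite(f"pics/{n}1.png",im)
E
```

```text
[ 0.50448688 -0.20561295  0.12604593] [ 2.81234385e-03  8.58755130e-01  5.12378253e-01 -4.93185846e-04] 0.18118104698135082
0.073 376.4023949016523 223.97725075098566
0.086 375.8792008722033 229.5817004442368
295 119
```

View pics/side1.png

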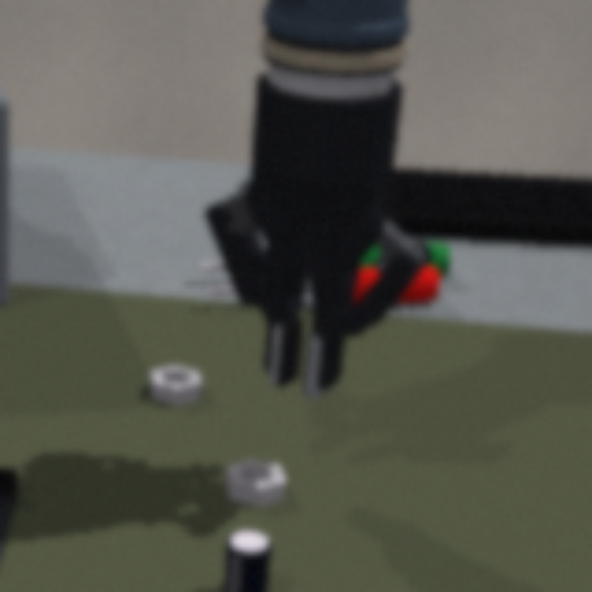

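View pics/wrist1.png

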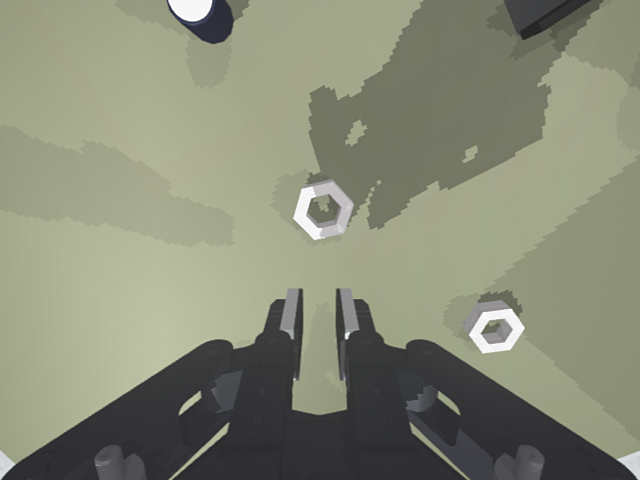

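View pics/top1.png

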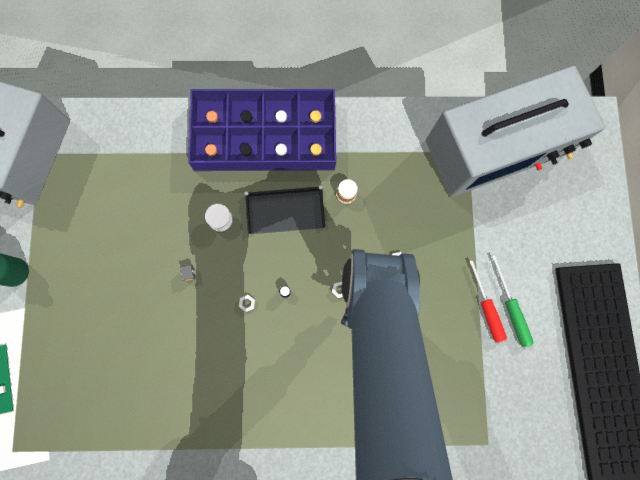

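```bash
cat >> h.py <<'E'
P0=np.array([.6894,-.0649]);A=np.radians(4.5)
def pen(p): 
    d=np.array(p[:2])-P0;c,s=np.cos(A),np.sin(A);return np.array([c*d[0]+s*d[1],-s*d[0]+c*d[1]])*1000
def topface(f,show=True):
    """nuts by white/gray ring with hole; uses hole-containing contours"""
    h=cv2.cvtColor(f["img"],cv2.COLOR_RGB2HSV)
    m=((h[...,1]<40)&(h[...,2]>100)).astype(np.uint8)*255
    cs,hi=cv2.findContours(m,cv2.RETR_CCOMP,cv2.CHAIN_APPROX_NONE);out=[]
    for i,c in enumerate(cs):
        k=hi[0][i][2]
        if hi[0][i][3]>=0 or k<0 : continue
        holes=[]
        while k>=0: holes.append(cv2.contourArea(cs[k]));k=hi[0][k][0]
        x,y,w,hh=cv2.boundingRect(c)
        p=ray(f,x+w/2-.5,y+hh/2-.5,.008);e=ray(f,x+w-.5,y+hh/2-.5,.008);sz=2000*np.linalg.norm(e-p)
        if 24<sz<50 and max(holes)>5:
            out.append(p[:2]); print("nut",x,y,w,hh,p[:2].round(4),"pen mm",pen(p).round(1),"width %.0f"%sz)
    return out
E
python3 - <<'E'
from h import *
for n in("wrist","top"):print(n);topface(robot.grab_frame(n))
print(pen([.5045,-.2056]))
E
```

```text
wrist
nut 458 286 63 63 [ 0.5856 -0.2915] pen mm [-121.3 -217.8] width 41
nut 288 148 68 93 [ 0.5285 -0.1691] pen mm [-168.6  -91.3] width 39
nut 438 139 85 50 [ 0.6142 -0.1964] pen mm [ -85.3 -125.2] width 48
top
nut 238 294 18 19 [0.4984 0.0134] pen mm [-184.3   93. ] width 36
[-195.36920978 -125.75918206]
```

{"name": "move_arm", "arguments": {
  "motion": [-0.1,-0.4,-0.6,0,0,0,0.82,0,0,-0.8,0,0,0,0.82,0,0,-0.7,0,0,0,0.82,0,0,-0.3,0,0,0,0.82,0,0,0,0,0,0,0.82]
}}

```text
clock: 2.7
tcp_pos: [0.5032, -0.2249, 0.0825]
tcp_rot: [0.011, 0.862, 0.506, 0.003]
force: [0.4, -0.0, 0.1]
opening: 0.181
```

{"name": "move_arm", "arguments": {
  "motion": [-0.13,0.07,-0.1,0,0,0,0.82,-0.13,0.07,-0.1,0,0,0,0.82,0.2,0.36,0,0,0,0,0.82,0.2,0.36,0,0,0,0,0.82,0,0,0,0,0,0,0.82]
}}

```text
clock: 3.12
tcp_pos: [0.506, -0.2085, 0.0796]
tcp_rot: [0.012, 0.863, 0.505, 0.004]
force: [0.3, 0.7, -0.8]
opening: 0.179
```

```bash
python3 - <<'E'
from h import *
f=robot.grab_frame("wrist");cv2.imwrite("pics/w2.png",f["img"][:,:,::-1])
s=robot.sense();print(s["tcp_pos"])
E
```

```text
[ 0.50581015 -0.20908045  0.07964752]
```

View pics/w2.png

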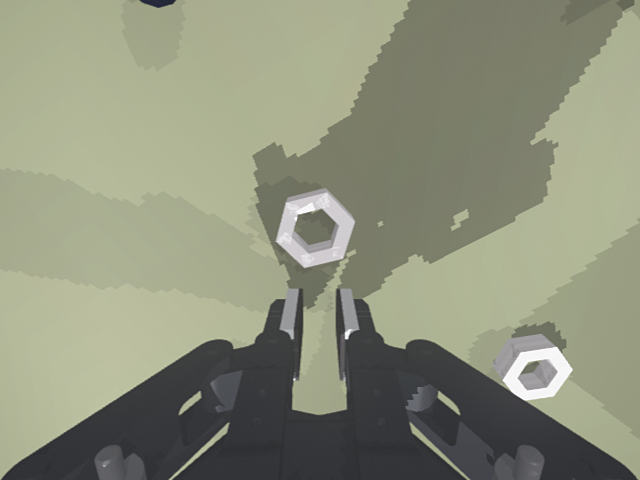

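The nut sits at (315,228), centred ahead of the fingertips at (320,300). I'll push now.

{"name": "move_arm", "arguments": {
  "motion": [0.2,0.38,-0.05,0,0,0,0.82,0.23,0.42,0,0,0,0,0.82,0.23,0.42,0,0,0,0,0.82,0.23,0.42,0,0,0,0,0.82,0.23,0.42,0,0,0,0,0.82,0.23,0.42,0,0,0,0,0.82,0.23,0.42,0,0,0,0,0.82,0.23,0.42,0,0,0,0,0.82,0.23,0.42,0,0,0,0,0.82,0.23,0.42,0,0,0,0,0.82,0.2,0.36,0,0,0,0,0.82,0,0,0,0,0,0,0.82]
}}

```text
clock: 4.17
tcp_pos: [0.562, -0.1058, 0.0795]
tcp_rot: [0.013, 0.862, 0.507, 0.005]
force: [0.0, 0.8, 0.8]
opening: 0.18
```

```bash
python3 - <<'E'
from h import *
f=robot.grab_frame("wrist");cv2.imwrite("pics/w3.png",f["img"][:,:,::-1])
s=robot.sense();print(s["tcp_pos"],pen(s["tcp_pos"]));topface(f)
E
```

```text
[ 0.56153621 -0.10665947  0.07938782] [-130.74604222  -31.59866117]
nut 137 212 105 128 [ 0.5196 -0.0632] pen mm [-169.1   15. ] width 47
nut 0 96 82 95 [0.5027 0.0124] pen mm [-180.1   91.7] width 32
```

View pics/w3.png

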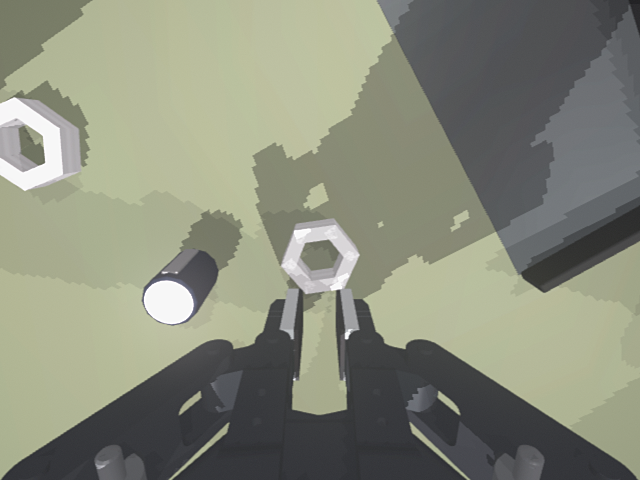

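The nut rides in the notch at (320,256), and the capacitor at (180,285) is close on the left. I'll back off, lift, turn to a shallower heading and come in again clear of the capacitor.

{"name": "move_arm", "arguments": {
  "motion": [-0.5,-0.87,0,0,0,0,0.82,-0.1,-0.15,1,0,0,0,0.82,0,0,1,0,0,-1,0.82,0,0,0,0,0,-1,0.82,0,0,0,0,0,-1,0.82,-0.05,0.25,0,0,0,-1,0.82,-0.05,0.25,0,0,0,-1,0.82,-0.05,0.25,0,0,0,-1,0.82,-0.05,0.25,0,0,0,-1,0.82,-0.05,0.25,0,0,0,-0.8,0.82,0,0,0,0,0,0,0.82]
}}

```text
clock: 5.13
tcp_pos: [0.5397, -0.1105, 0.1208]
tcp_rot: [0.013, 0.972, 0.236, -0.002]
force: [0.2, 0.5, 1.0]
opening: 0.18
```

```bash
python3 - <<'E'
from h import *
f=robot.grab_frame("wrist");cv2.imwrite("pics/w4.png",f["img"][:,:,::-1])
s=robot.sense();print(s["tcp_pos"],pen(s["tcp_pos"]),s["tcp_rot"]);topface(f)
E
```

```text
[ 0.53979487 -0.11119796  0.12075473] [-152.77644732  -34.41735044] [ 0.01363261  0.9714768   0.23673647 -0.0016828 ]
nut 571 295 64 66 [ 0.5869 -0.293 ] pen mm [-120.1 -219.3] width 42
nut 45 209 78 61 [0.4981 0.0143] pen mm [-184.5   94. ] width 43
nut 194 207 66 98 [ 0.5248 -0.0605] pen mm [-163.8   17.3] width 38
```

View pics/w4.png

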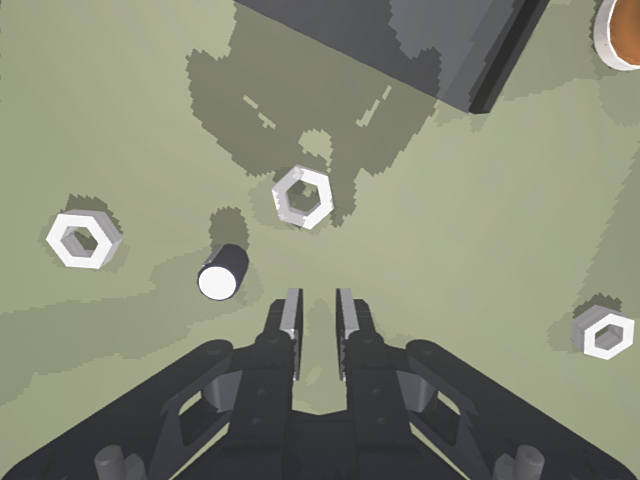

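```bash
cat >> h.py <<'E'
def rel(f,u,v,z=.010):
    s=robot.sense();p=ray(f,u,v,z)[:2];q=s["tcp_rot"];th=2*np.arctan2(q[2],q[1])
    d=p-s["tcp_pos"][:2];print("nut",p.round(4),"pen",pen(p).round(1),"tcp",s["tcp_pos"].round(4),"pen",pen(s["tcp_pos"]).round(1),"head %.1f"%np.degrees(th),"ahead %.1f left %.1f mm"%(1e3*(d@[np.cos(th),np.sin(th)]),1e3*(d@[-np.sin(th),np.cos(th)])))
E
python3 - <<'E'
from h import *
f=robot.grab_frame("wrist");rel(f,302,196)
E
```

```text
nut [ 0.5759 -0.0844] pen [-114.7  -10.5] tcp [ 0.5399 -0.1115  0.1208] pen [-152.7  -34.7] head 27.4 ahead 44.4 left 7.6 mm
```

{"name": "move_arm", "arguments": {
  "motion": [-0.1,0.2,-0.3,0,0,0,0.82,-0.08,0.16,-0.8,0,0,0,0.82,0,0,-0.7,0,0,0,0.82,0,0,-0.2,0,0,0,0.82,0.44,0.23,-0.02,0,0,0,0.82,0.44,0.23,0,0,0,0,0.82,0.44,0.23,0,0,0,0,0.82,0.44,0.23,0,0,0,0,0.82,0.44,0.23,0,0,0,0,0.82,0.4,0.2,0,0,0,0,0.82,0,0,0,0,0,0,0.82]
}}

```text
clock: 6.15
tcp_pos: [0.5957, -0.076, 0.0805]
tcp_rot: [0.014, 0.971, 0.237, 0.002]
force: [0.4, 0.4, -0.4]
opening: 0.178
```

```bash
python3 - <<'E'
from h import *
f=robot.grab_frame("wrist");cv2.imwrite("pics/w5.png",f["img"][:,:,::-1])
rel(f,320,256)
E
```

```text
nut [ 0.6189 -0.0656] pen [-70.3   4.8] tcp [ 0.5948 -0.0764  0.0804] pen [-95.2  -4. ] head 27.5 ahead 26.4 left -1.6 mm
```

View pics/w5.png

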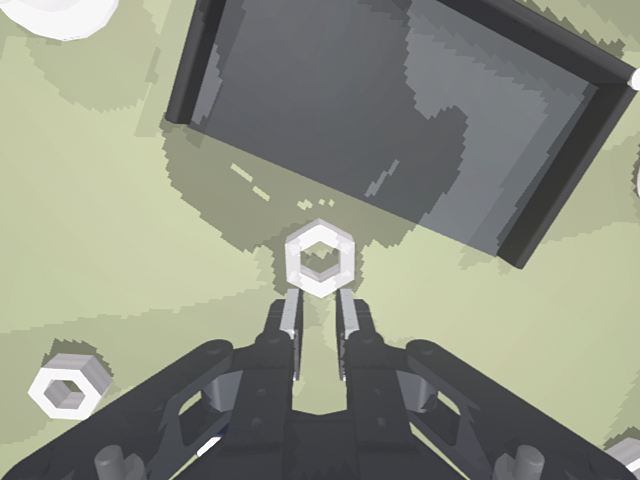

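{"name": "move_arm", "arguments": {
  "motion": [-0.89,-0.46,0,0,0,0,0.82,-0.2,0.1,0,0,0,-1,0.82,0,0.2,0,0,0,-1,0.82,0,0.2,0,0,0,-1,0.82,0,0.2,0,0,0,-1,0.82,0,0.2,0,0,0,-1,0.82,0,0.2,0,0,0,-1,0.82,0,0.1,0,0,0,-1,0.82,0,0,0,0,0,0,0.82]
}}

```text
clock: 6.95
tcp_pos: [0.5694, -0.0634, 0.0814]
tcp_rot: [0.015, 1.0, -0.018, -0.004]
force: [-0.1, -0.3, 0.6]
opening: 0.181
```

```bash
python3 - <<'E'
from h import *
f=robot.grab_frame("wrist");cv2.imwrite("pics/w6.png",f["img"][:,:,::-1])
rel(f,320,256)
E
```

```text
nut [ 0.5936 -0.0662] pen [-95.6   6.3] tcp [ 0.5693 -0.0637  0.0814] pen [-119.6   10.6] head -2.0 ahead 24.3 left -1.6 mm
```

View pics/w6.png

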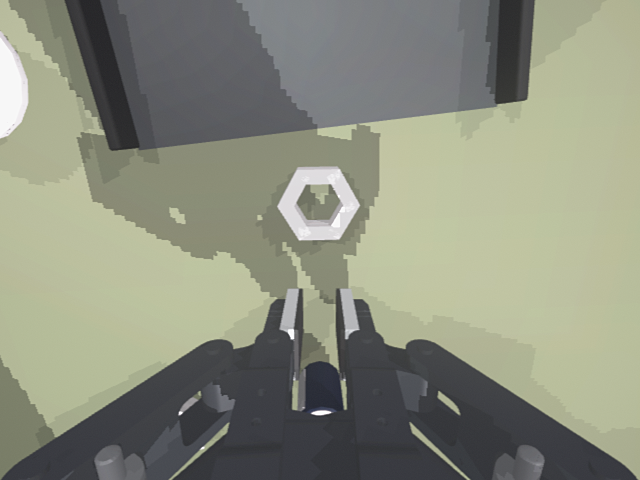

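{"name": "move_arm", "arguments": {
  "motion": [0.44,-0.01,-0.05,0,0,0,0.82,0.44,-0.01,0,0,0,0,0.82,0.44,-0.01,0,0,0,0,0.82,0.44,-0.01,0,0,0,0,0.82,0.44,-0.01,0,0,0,0,0.82,0.44,-0.01,0,0,0,0,0.82,0.44,-0.01,0,0,0,0,0.82,0.44,-0.01,0,0,0,0,0.82,0.44,-0.01,0,0,0,0,0.82,0.44,-0.01,0,0,0,0,0.82,0.4,-0.01,0,0,0,0,0.82,0,0,0,0,0,0,0.82]
}}

```text
clock: 8.0
tcp_pos: [0.6777, -0.069, 0.0799]
tcp_rot: [0.015, 1.0, -0.016, -0.003]
force: [0.6, -1.0, 0.6]
opening: 0.181
```

```bash
python3 - <<'E'
from h import *
f=robot.grab_frame("wrist");cv2.imwrite("pics/w7.png",f["img"][:,:,::-1])
rel(f,320,256)
E
```

```text
nut [ 0.7027 -0.0715] pen [12.7 -7.6] tcp [ 0.6769 -0.069   0.0797] pen [-12.8  -3.1] head -1.8 ahead 25.9 left -1.7 mm
```

View pics/w7.png

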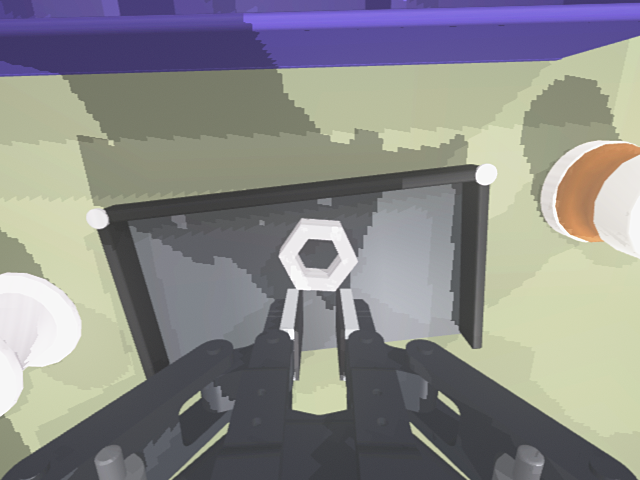

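Nut 2 is inside the pen at (318,256). I'll nudge it a little deeper, back out and go to nut 3.

{"name": "move_arm", "arguments": {
  "motion": [0.35,0,0,0,0,0,0.82,-0.8,0,0,0,0,0,0.82,-1,0,0.3,0,0,0,0.82,-1,0,1,0,0,0,0.82,-0.5,-0.5,1,0,0,1,0.82,-0.1,-1,0,0,0,1,0.82,-0.1,-1,0,0,0,1,0.82,-0.1,-1,0,0,0,1,0.82,-0.1,-1,0,0,0,1,0.82,-0.1,-1,0,0,0,1,0.82,-0.1,-1,0,0,0,1,0.82,-0.1,-1,0,0,0,1,0.82]
}}

```text
clock: 9.05
tcp_pos: [0.602, -0.2165, 0.128]
tcp_rot: [0.015, 0.96, 0.28, -0.0]
force: [0.4, -0.3, 0.1]
opening: 0.179
```

{"name": "move_arm", "arguments": {
  "motion": [-0.1,-1,0,0,0,1,0.82,-0.1,-1,0,0,0,1,0.82,-0.1,-1,0,0,0,1,0.82,0,-1,0,0,0,1,0.82,0,-1,0,0,0,1,0.82,0,-1,0,0,0,1,0.82,0,0,0,0,0,1,0.82,0,0,0,0,0,1,0.82,0,0,0,0,0,1,0.82,0,0,0,0,0,1,0.82,0,0,0,0,0,1,0.82,0,0,0,0,0,0,0.82]
}}

```text
clock: 10.05
tcp_pos: [0.5909, -0.3552, 0.1284]
tcp_rot: [0.016, 0.777, 0.629, 0.003]
force: [0.4, 0.3, 0.6]
opening: 0.178
```

```bash
python3 - <<'E'
from h import *
f=robot.grab_frame("wrist");cv2.imwrite("pics/w8.png",f["img"][:,:,::-1])
rel(f,320,256);print(topface(f))
E
```

```text
nut [ 0.5957 -0.3494] pen [-115.7 -276.2] tcp [ 0.5908 -0.3552  0.1283] pen [-121.  -281.7] head 77.9 ahead 6.7 left -3.5 mm
nut 321 282 39 57 [ 0.6005 -0.3892] pen mm [-114.1 -316.4] width 25
nut 380 0 72 77 [ 0.6661 -0.2465] pen mm [ -37.5 -179.3] width 36
[array([ 0.60049909, -0.38924663]), array([ 0.66606243, -0.2465417 ])]
```

View pics/w8.png

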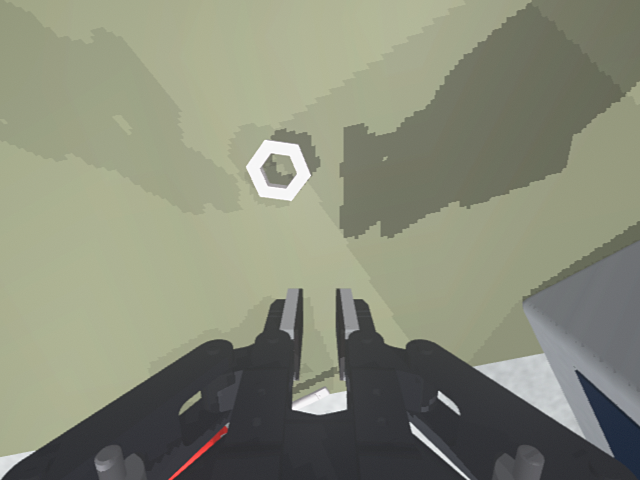

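```bash
python3 - <<'E'
from h import *
f=robot.grab_frame("wrist");rel(f,279,170,.012)
E
```

```text
nut [ 0.5845 -0.2948] pen [-122.6 -221. ] tcp [ 0.591  -0.355   0.1284] pen [-120.9 -281.5] head 77.9 ahead 57.5 left 18.9 mm
```

{"name": "move_arm", "arguments": {
  "motion": [-0.4,0.1,-0.2,0,0,0.8,0.82,-0.4,0.05,-0.6,0,0,0,0.82,0,0,-0.8,0,0,0,0.82,0,0,-0.6,0,0,0,0.82,0,0,-0.2,0,0,0,0.82,0,0,0,0,0,0,0.82]
}}

```text
clock: 10.65
tcp_pos: [0.5759, -0.3515, 0.0801]
tcp_rot: [0.018, 0.761, 0.648, 0.004]
force: [1.1, -0.9, 0.0]
opening: 0.18
```

```bash
python3 - <<'E'
from h import *
f=robot.grab_frame("wrist");cv2.imwrite("pics/w9.png",f["img"][:,:,::-1])
rel(f,320,170,.012)
E
```

```text
nut [ 0.5881 -0.2893] pen [-118.6 -215.7] tcp [ 0.5761 -0.3514  0.0804] pen [-135.5 -276.8] head 80.8 ahead 63.3 left -2.0 mm
```

View pics/w9.png

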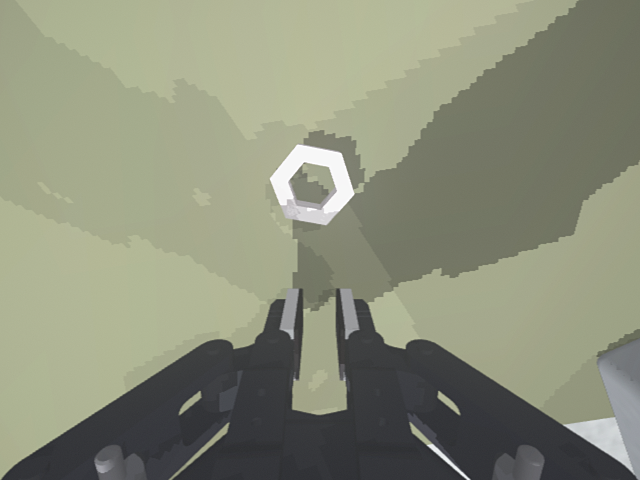

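{"name": "move_arm", "arguments": {
  "motion": [-0.07,0.49,0,0,0,0,0.82,0.08,0.49,0,0,0,0,0.82,0.08,0.49,0,0,0,0,0.82,0.08,0.49,0,0,0,0,0.82,0.08,0.49,0,0,0,0,0.82,0.08,0.49,0,0,0,0,0.82,0.08,0.49,0,0,0,0,0.82,0.08,0.49,0,0,0,0,0.82,0.08,0.49,0,0,0,0,0.82,0.08,0.49,0,0,0,0,0.82,0.08,0.49,0,0,0,0,0.82,0.08,0.4,0,0,0,0,0.82]
}}

```text
clock: 11.7
tcp_pos: [0.5962, -0.223, 0.0843]
tcp_rot: [0.021, 0.761, 0.648, 0.005]
force: [-0.7, 1.0, -0.3]
opening: 0.179
```

```bash
python3 - <<'E'
from h import *
f=robot.grab_frame("wrist");cv2.imwrite("pics/w10.png",f["img"][:,:,::-1])
rel(f,320,256,.012)
E
```

```text
nut [ 0.6029 -0.1993] pen [ -96.8 -127.2] tcp [ 0.5968 -0.2205  0.0843] pen [-104.5 -147.9] head 81.0 ahead 21.9 left -2.7 mm
```

View pics/w10.png

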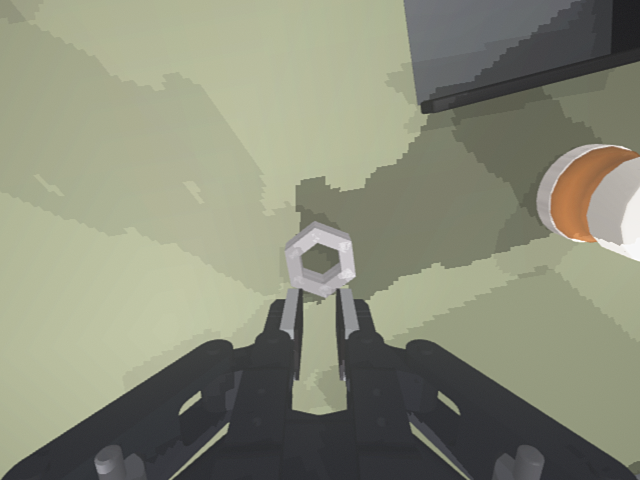

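Nut 3 is captured at (320,258), but z has crept up to 84 mm. I'll lower it and go on.

{"name": "move_arm", "arguments": {
  "motion": [0,0,-0.25,0,0,0,0.82,0.08,0.4,-0.05,0,0,0,0.82,0.08,0.49,-0.03,0,0,0,0.82,0.08,0.49,-0.03,0,0,0,0.82,0.08,0.49,-0.03,0,0,0,0.82,0.08,0.49,-0.03,0,0,0,0.82,0.08,0.49,-0.03,0,0,0,0.82,0.08,0.49,-0.03,0,0,0,0.82,0.05,0.3,0,0,0,0,0.82,0,0,0,0,0,0,0.82]
}}

```text
clock: 12.58
tcp_pos: [0.6105, -0.1406, 0.075]
tcp_rot: [0.021, 0.76, 0.65, 0.006]
force: [-0.2, -0.3, -0.0]
opening: 0.179
```

```bash
python3 - <<'E'
from h import *
f=robot.grab_frame("wrist");cv2.imwrite("pics/w11.png",f["img"][:,:,::-1])
rel(f,320,256,.012)
E
```

```text
nut [ 0.6174 -0.1132] pen [-75.6 -42.5] tcp [ 0.6104 -0.1412  0.075 ] pen [-84.7 -69.8] head 81.1 ahead 28.7 left -2.5 mm
```

View pics/w11.png

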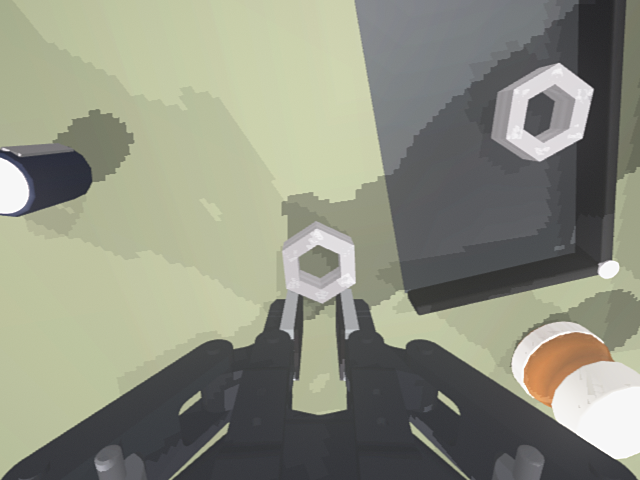

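{"name": "move_arm", "arguments": {
  "motion": [-0.15,-1,0,0,0,0,0.82,-0.1,-0.3,1,0,0,0,0.82,0,0,1,0.17,0.26,-1,0.82,-0.2,0.2,0.4,0.17,0.26,-1,0.82,-0.2,0.2,0,0,0,-1,0.82,-0.2,0.2,0,0,0,-1,0.82,-0.2,0.2,0,0,0,-1,0.82,-0.2,0.2,0,0,0,-1,0.82,-0.2,0.2,0,0,0,-1,0.82,-0.2,0.2,0,0,0,-1,0.82,-0.2,0.2,0,0,0,-1,0.82,-0.2,0.2,0,0,0,-1,0.82]
}}

```text
clock: 13.63
tcp_pos: [0.5664, -0.1402, 0.1252]
tcp_rot: [0.0, 0.945, 0.328, -0.002]
force: [0.2, 0.5, 0.1]
opening: 0.179
```

{"name": "move_arm", "arguments": {
  "motion": [0,0.1,0,0,0,-1,0.82,0,0.1,0,0,0,-1,0.82,0,0.1,0,0,0,-1,0.82,0,0.1,0,0,0,-1,0.82,0,0.1,0,0,0,-1,0.82,0,0,0,0,0,-1,0.82,0,0,0,0,0,-1,0.82,0,0,0,0,0,-1,0.82,0,0,0,0,0,-1,0.82,0,0,0,0,0,0,0.82]
}}

```text
clock: 14.47
tcp_pos: [0.5639, -0.1353, 0.1258]
tcp_rot: [0.001, 1.0, -0.001, -0.003]
force: [0.7, 0.3, -0.2]
opening: 0.179
```

```bash
python3 - <<'E'
from h import *
f=robot.grab_frame("wrist");cv2.imwrite("pics/w12.png",f["img"][:,:,::-1])
rel(f,320,200,.012);print(robot.sense()["tcp_rot"])
E
```

```text
nut [ 0.6054 -0.1352] pen [-89.2 -63.5] tcp [ 0.5639 -0.1354  0.1258] pen [-130.7  -60.4] head 0.0 ahead 41.6 left 0.1 mm
[ 6.16274974e-04  9.99995468e-01  1.01337539e-04 -2.94512579e-03]
```

View pics/w12.png

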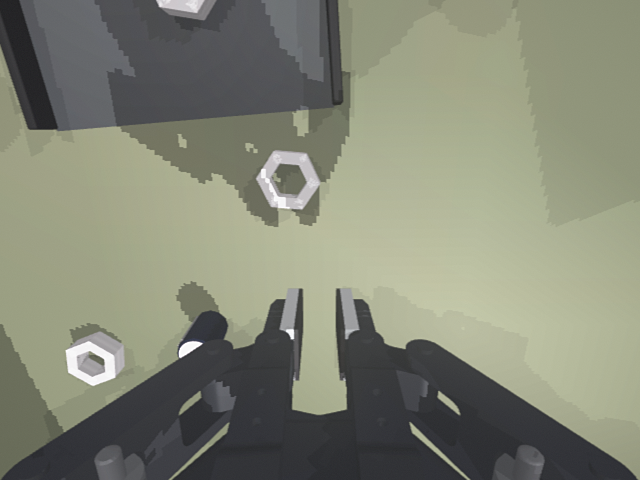

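```bash
python3 - <<'E'
from h import *
f=robot.grab_frame("wrist");rel(f,288,180,.012)
E
```

```text
nut [ 0.6164 -0.1178] pen [-76.9 -47. ] tcp [ 0.5639 -0.1352  0.1258] pen [-130.6  -60.2] head 0.1 ahead 52.5 left 17.3 mm
```

{"name": "move_arm", "arguments": {
  "motion": [0,0.35,0,0,0,0.6,0.82,0,0.3,-0.6,0,0,0.5,0.82,0,0,-0.8,0,0,0,0.82,0,0,-0.7,0,0,0,0.82,0,0,-0.2,0,0,0,0.82,0,0,0,0,0,0,0.82]
}}

```text
clock: 15.07
tcp_pos: [0.564, -0.1189, 0.0766]
tcp_rot: [-0.0, 0.999, 0.049, -0.002]
force: [-0.3, -0.5, -0.1]
opening: 0.184
```

```bash
python3 - <<'E'
from h import *
f=robot.grab_frame("wrist");cv2.imwrite("pics/w13.png",f["img"][:,:,::-1])
rel(f,320,190,.012)
E
```

```text
nut [ 0.6193 -0.1128] pen [-73.7 -42.3] tcp [ 0.5639 -0.1188  0.0768] pen [-129.3  -43.9] head 5.6 ahead 55.7 left 0.5 mm
```

View pics/w13.png

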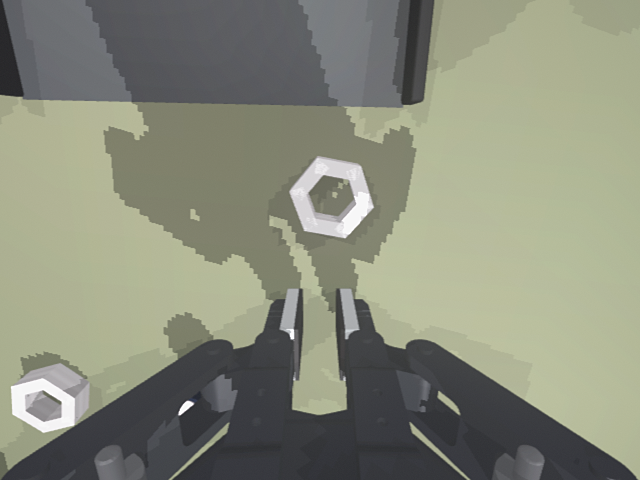

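{"name": "move_arm", "arguments": {
  "motion": [0,-0.2,0,0,0,0,0.82,0.4,0.03,0.02,0,0,0,0.82,0.5,0.04,0.01,0,0,0,0.82,0.5,0.04,0,0,0,0,0.82,0.5,0.04,0,0,0,0,0.82,0.5,0.04,0,0,0,0,0.82,0.5,0.04,0,0,0,0,0.82,0.5,0.04,0,0,0,0,0.82,0.5,0.04,0,0,0,0,0.82,0.5,0.04,0,0,0,0,0.82,0.5,0.04,0,0,0,0,0.82,0,0,0,0,0,0,0.82]
}}

```text
clock: 16.12
tcp_pos: [0.6797, -0.1141, 0.084]
tcp_rot: [0.001, 0.999, 0.051, 0.006]
force: [0.5, 0.1, -0.2]
opening: 0.18
```

```bash
python3 - <<'E'
from h import *
f=robot.grab_frame("wrist");cv2.imwrite("pics/w14.png",f["img"][:,:,::-1])
rel(f,320,256,.012)
E
```

```text
nut [ 0.7051 -0.1112] pen [ 12.  -47.4] tcp [ 0.6787 -0.1143  0.0839] pen [-14.5 -48.4] head 5.8 ahead 26.5 left 0.3 mm
```

View pics/w14.png

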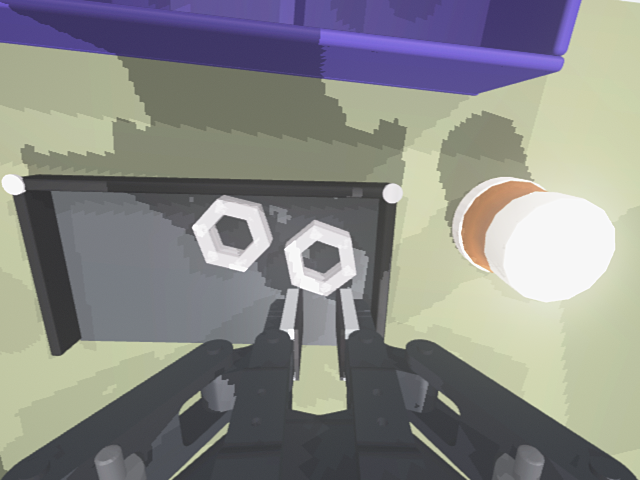

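Nut 3 sits flat at (320,258), beside nut 2 at (232,234). Next is nut 1.

{"name": "move_arm", "arguments": {
  "motion": [-0.8,-0.06,0,0,0,0,0.82,-1,-0.06,0.3,0,0,0,0.82,-1,0,1,0,0,0,0.82,-1,0,1,0,0,0,0.82,-0.9,0.9,0,0,0,-0.6,0.82,-0.9,0.9,0,0,0,-0.6,0.82,-0.9,0.9,0,0,0,-0.6,0.82,-0.9,0.9,0,0,0,-0.6,0.82,-0.9,0.9,0,0,0,-0.6,0.82,-0.9,0.9,0,0,0,-0.6,0.82,-0.9,0.9,0,0,0,-0.6,0.82,-0.8,0.6,0,0,0,-0.4,0.82]
}}

```text
clock: 17.17
tcp_pos: [0.4524, 0.0202, 0.1346]
tcp_rot: [0.003, 0.992, -0.122, 0.009]
force: [-0.1, 0.6, 0.1]
opening: 0.181
```

{"name": "move_arm", "arguments": {
  "motion": [0,0,0,0,0,0,0.82,0,0,0,0,0,0,0.82]
}}

```text
clock: 17.33
tcp_pos: [0.4483, 0.0229, 0.135]
tcp_rot: [0.003, 0.993, -0.119, 0.007]
force: [-0.1, 0.1, -0.8]
opening: 0.181
```

```bash
python3 - <<'E'
from h import *
f=robot.grab_frame("wrist");cv2.imwrite("pics/w15.png",f["img"][:,:,::-1])
rel(f,320,190,.012)
topface(f)
E
```

```text
nut [0.4947 0.0113] pen [-188.1   91.2] tcp [0.4483 0.0228 0.1349] pen [-233.5  106.4] head -13.7 ahead 47.9 left -0.2 mm
nut 374 326 39 22 [ 0.3862 -0.0132] pen mm [-298.2   75.4] width 26
nut 270 144 73 83 [0.499  0.0187] pen mm [-183.3   98.3] width 43
nut 419 83 82 63 [ 0.5167 -0.0737] pen mm [-172.8    4.7] width 46
nut 400 62 62 58 [ 0.5325 -0.0598] pen mm [-156.    17.4] width 34
```

View pics/w15.png

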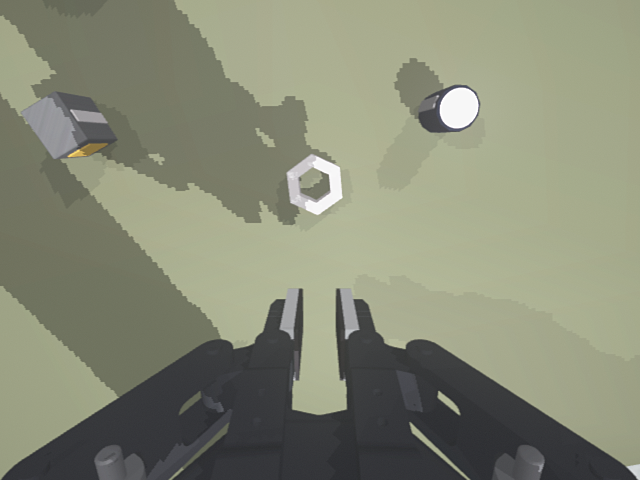

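{"name": "move_arm", "arguments": {
  "motion": [0,0.12,-0.4,0,0,0,0.82,0,0,-0.9,0,0,0,0.82,0,0,-0.9,0,0,0,0.82,0,0,-0.4,0,0,0,0.82,0,0,-0.1,0,0,0,0.82,0,0,0,0,0,0,0.82]
}}

```text
clock: 17.88
tcp_pos: [0.454, 0.022, 0.0785]
tcp_rot: [0.002, 0.992, -0.123, 0.011]
force: [0.2, 0.5, -0.5]
opening: 0.181
```

```bash
python3 - <<'E'
from h import *
f=robot.grab_frame("wrist");cv2.imwrite("pics/w16.png",f["img"][:,:,::-1])
rel(f,320,190,.012)
E
```

```text
nut [0.5089 0.0084] pen [-174.2   87.2] tcp [0.4541 0.0219 0.0788] pen [-227.7  105. ] head -14.1 ahead 56.4 left 0.2 mm
```

View pics/w16.png

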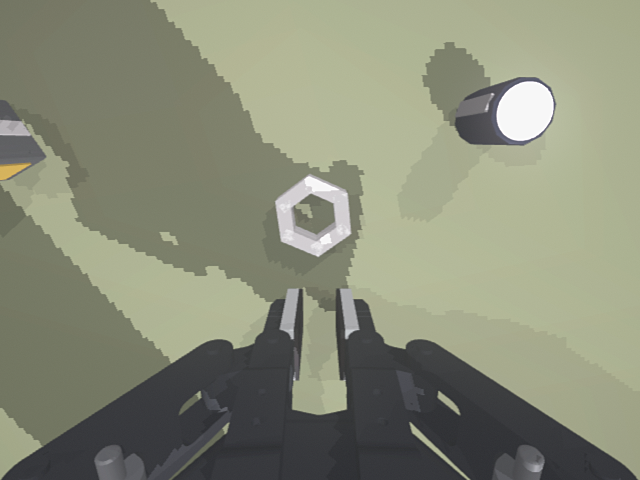

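{"name": "move_arm", "arguments": {
  "motion": [0,0.1,0,0,0,0.4,0.82,0.4,-0.09,0,0,0,0,0.82,0.49,-0.11,-0.03,0,0,0,0.82,0.49,-0.11,-0.03,0,0,0,0.82,0.49,-0.11,-0.03,0,0,0,0.82,0.49,-0.11,-0.03,0,0,0,0.82,0.49,-0.11,-0.03,0,0,0,0.82,0.49,-0.11,-0.03,0,0,0,0.82,0.49,-0.11,-0.03,0,0,0,0.82,0.49,-0.11,-0.03,0,0,0,0.82,0.4,-0.09,0,0,0,0,0.82,0,0,0,0,0,0,0.82]
}}

```text
clock: 18.93
tcp_pos: [0.5641, -0.0009, 0.0771]
tcp_rot: [0.002, 0.994, -0.109, 0.017]
force: [0.1, 0.6, -0.6]
opening: 0.179
```

```bash
python3 - <<'E'
from h import *
f=robot.grab_frame("wrist");cv2.imwrite("pics/w17.png",f["img"][:,:,::-1])
rel(f,320,256,.012)
E
```

```text
nut [ 0.5924 -0.0068] pen [-92.1  65.5] tcp [ 0.5632 -0.0008  0.0769] pen [-120.8   73.8] head -12.5 ahead 29.8 left 0.4 mm
```

View pics/w17.png

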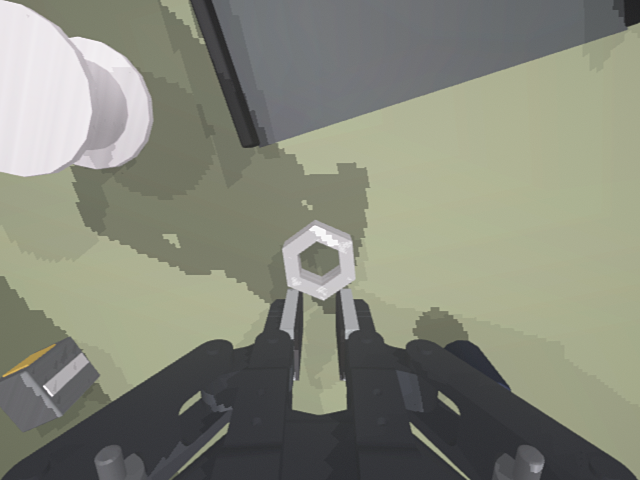

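The nut is at (320,258). The left wall end at (250,140) would be a tight pass for the left finger, so I'll steer further inward first and then straighten up.

{"name": "move_arm", "arguments": {
  "motion": [0.38,-0.12,-0.02,0,0,-1,0.82,0.38,-0.12,-0.02,0,0,-1,0.82,0.38,-0.14,-0.02,0,0,0,0.82,0.38,-0.14,-0.02,0,0,0,0.82,0.38,-0.14,-0.02,0,0,0,0.82,0.38,-0.13,-0.02,0,0,1,0.82,0,0,0,0,0,0,0.82]
}}

```text
clock: 19.57
tcp_pos: [0.609, -0.017, 0.0738]
tcp_rot: [0.002, 0.99, -0.142, 0.013]
force: [0.4, -0.2, 0.2]
opening: 0.178
```

```bash
python3 - <<'E'
from h import *
f=robot.grab_frame("wrist");cv2.imwrite("pics/w18.png",f["img"][:,:,::-1])
rel(f,320,256,.012)
E
```

```text
nut [ 0.6375 -0.025 ] pen [-48.6  43.8] tcp [ 0.6082 -0.0167  0.0736] pen [-77.2  54.5] head -16.4 ahead 30.5 left 0.2 mm
```

View pics/w18.png

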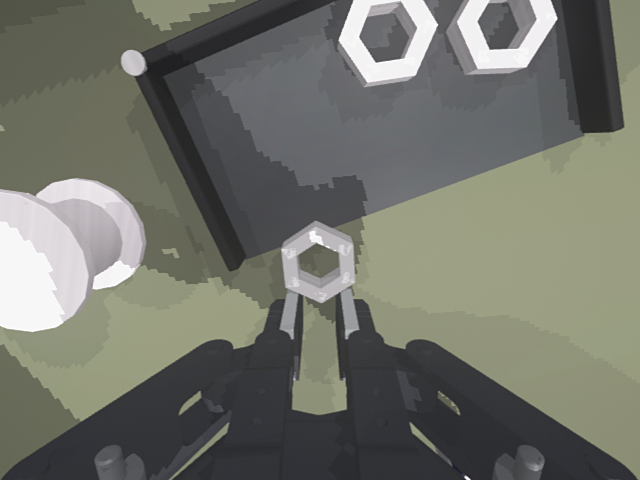

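{"name": "move_arm", "arguments": {
  "motion": [0.3,-0.08,0.15,0,0,1,0.82,0.39,-0.1,0,0,0,1,0.82,0.39,-0.07,0,0,0,1,0.82,0.4,-0.04,0,0,0,0,0.82,0.4,-0.04,0,0,0,0,0.82,0.4,-0.04,0,0,0,0,0.82,0.4,-0.04,0,0,0,0,0.82,0.3,-0.03,0,0,0,0,0.82,0,0,0,0,0,0,0.82]
}}

```text
clock: 20.37
tcp_pos: [0.6682, -0.0251, 0.0757]
tcp_rot: [0.001, 0.999, -0.039, 0.009]
force: [-0.0, -0.7, 1.1]
opening: 0.181
```

```bash
python3 - <<'E'
from h import *
f=robot.grab_frame("wrist");cv2.imwrite("pics/w19.png",f["img"][:,:,::-1])
rel(f,320,256,.012)
E
```

```text
nut [ 0.6969 -0.027 ] pen [10.4 37.2] tcp [ 0.6676 -0.025   0.0755] pen [-18.6  41.5] head -4.5 ahead 29.3 left 0.3 mm
```

View pics/w19.png

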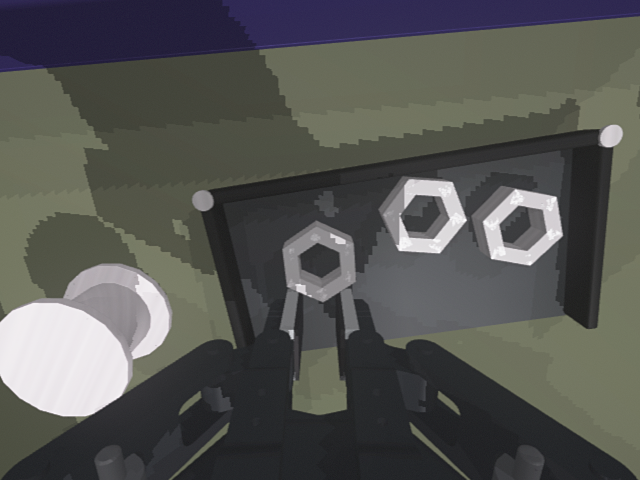

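All three nuts are inside and flat. I'll back straight out, lift clear and check from the top and side.

{"name": "move_arm", "arguments": {
  "motion": [-0.5,0.04,0,0,0,0,0.82,-0.9,0.07,0,0,0,0,0.82,-1,0,0.3,0,0,0,0.82,-1,0,1,0,0,0,0.82,-1,0,1,0,0,0,0.82,-1,0,1,0,0,0,0.82,-1,0,1,0,0,0,0.82,-1,0,1,0,0,0,0.82,0,0,1,0,0,0,0.82,0,0,1,0,0,0,0.82,0,0,1,0,0,0,0.82,0,0,0,0,0,0,0.82]
}}

```text
clock: 21.42
tcp_pos: [0.4945, -0.0209, 0.2432]
tcp_rot: [0.001, 0.999, -0.039, -0.0]
force: [1.4, -0.3, 1.2]
opening: 0.179
```

```bash
python3 - <<'E'
from h import *
f=robot.grab_frame("top");cv2.imwrite("pics/t20.png",f["img"][:,:,::-1])
cv2.imwrite("pics/t20c.png",cv2.resize(f["img"][150:330,150:430,::-1],None,fx=2.8,fy=2.8,interpolation=cv2.INTER_CUBIC))
topface(f)
g=robot.grab_frame("side");cv2.imwrite("pics/s20.png",g["img"][:,:,::-1])
E
```

```text
nut 260 200 16 18 [ 0.6939 -0.028 ] pen mm [ 7.4 36.5] width 33
nut 300 196 17 17 [ 0.703  -0.1125] pen mm [  9.8 -48.5] width 36
nut 280 193 18 17 [ 0.7098 -0.0718] pen mm [19.8 -8.4] width 38
```

View pics/t20c.png

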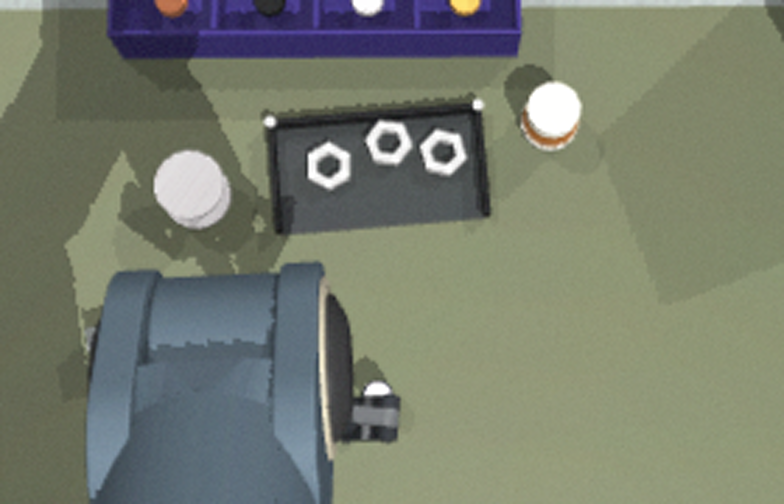

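View pics/s20.png

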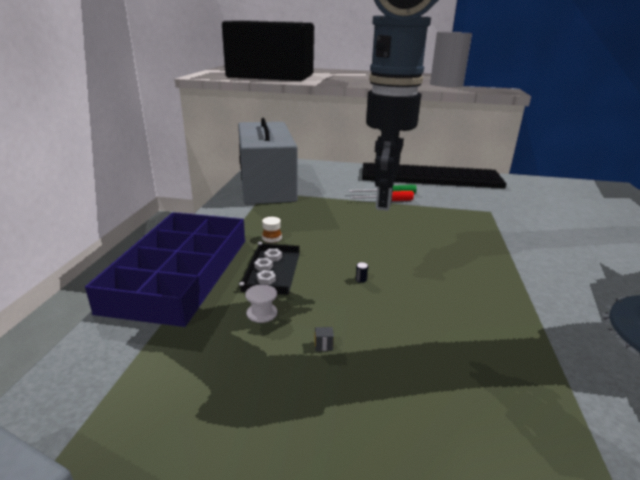

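The nuts are at pen (7,37), (10,-48) and (20,-8) mm, all well inside the walls. In the side view the capacitor (362,272), transformer (324,339), jar and spool are where they started, and the arm is clear.

```bash
python3 -c "
from workcell import robot
print(robot.job_done())"
```

```text
the job is handed in; nothing more can be done
None
```

I swept all three nuts into the pen by pushing them with the nearly closed fingertips, without picking any up. I then backed the arm out, lifted it clear and handed the job in at about 21.5 s.

**Nut positions:** in the last top view the nut centres lie at about (7, 37), (10, -48) and (20, -8) mm in the pen frame. All three are flat and wholly inside; the tightest gap is about 3–5 mm, from the nut at (20, -8) to the back wall.

**Other objects:** the capacitor, transformer, jar, spool and screwdrivers looked unmoved in the last side view. I judged them by eye and did not measure them again. In the top view the arm hid the transformer and part of the capacitor.

**Forces:** the wrist force read at the end of each move stayed under 2 N.

**Checks that disagreed:** wrist and top camera positions differed by up to about 5 mm, and the contour finder mistook a few other shapes for nuts, which I ignored. The tool height drifted by a few millimetres during pushes and was corrected on the way for two of the nuts. For the third it was 84 mm at the end of its last push, and that nut still ended flat.

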